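# Find the softest shock mount and mark it

## Task

Working from left to right as the robot sees them, gently press the round spring pad of each of the three shock mounts with the fingertips to feel how stiff it is. Then push the white tag of the softest mount fully down, leaving the other two tags up. Only press: do not pick up or shift the mounts or the things lying around them.

Things in the scene. Friction and masses are not known exactly. Their poses are not given: they have to be found in the camera images.
- mount_a: one of three outwardly identical shock-mount stands (the letter says nothing about its place), loose on its rubber feet, about 1.5 kg: a grey painted metal base 150 mm (own x) x 70 mm (own y), its top face 14 mm above the bench. On it, 35 mm to +x of the origin, the round spring pad, and 45 mm to -x, on the robot's side, the tag in its guide. Origin: centre of the underside; z up. The stands are in a left, a middle and a right place, left being +y
- pad_a_top (a point): centre of the top face of the spring pad of mount_a: a dark round cup with a rubber face 44 mm across over a coil spring, 76 mm above the bench at rest; it moves straight down up to 20 mm and springs back. Springs differ only in stiffness, which does not show: pressed with 4 N the softest of the three sinks about 15 mm, the next about 5.5 mm, the stiffest about 2 mm (each starts to move at about 0.7 N; the softest bottoms out at about 5 N)
- pad_a (a joint): how far the pad of mount_a is pressed down, m: 0 at rest to 0.020 bottomed
- tag_a_top (a point): centre of the top of the tag of mount_a: a white plastic T-shaped tab, cap 16 mm (x) x 30 mm (y) and 5 mm thick, its top 53 mm above the bench when up and 40 mm when fully down, in a black guide whose top is 32 mm above the bench. It slides straight down under about 3 N and stays where it is left
- tag_a (a joint): how far the tag of mount_a is pushed down, m: 0 up to 0.013 fully down
- mount_b: one of three outwardly identical shock-mount stands (the letter says nothing about its place), loose on its rubber feet, about 1.5 kg: a grey painted metal base 150 mm (own x) x 70 mm (own y), its top face 14 mm above the bench. On it, 35 mm to +x of the origin, the round spring pad, and 45 mm to -x, on the robot's side, the tag in its guide. Origin: centre of the underside; z up. The stands are in a left, a middle and a right place, left being +y
- pad_b_top (a point): centre of the top face of the spring pad of mount_b: a dark round cup with a rubber face 44 mm across over a coil spring, 76 mm above the bench at rest; it moves straight down up to 20 mm and springs back. Springs differ only in stiffness, which does not show: pressed with 4 N the softest of the three sinks about 15 mm, the next about 5.5 mm, the stiffest about 2 mm (each starts to move at about 0.7 N; the softest bottoms out at about 5 N)
- pad_b (a joint): how far the pad of mount_b is pressed down, m: 0 at rest to 0.020 bottomed
- tag_b_top (a point): centre of the top of the tag of mount_b: a white plastic T-shaped tab, cap 16 mm (x) x 30 mm (y) and 5 mm thick, its top 53 mm above the bench when up and 40 mm when fully down, in a black guide whose top is 32 mm above the bench. It slides straight down under about 3 N and stays where it is left
- tag_b (a joint): how far the tag of mount_b is pushed down, m: 0 up to 0.013 fully down
- mount_c: one of three outwardly identical shock-mount stands (the letter says nothing about its place), loose on its rubber feet, about 1.5 kg: a grey painted metal base 150 mm (own x) x 70 mm (own y), its top face 14 mm above the bench. On it, 35 mm to +x of the origin, the round spring pad, and 45 mm to -x, on the robot's side, the tag in its guide. Origin: centre of the underside; z up. The stands are in a left, a middle and a right place, left being +y
- pad_c_top (a point): centre of the top face of the spring pad of mount_c: a dark round cup with a rubber face 44 mm across over a coil spring, 76 mm above the bench at rest; it moves straight down up to 20 mm and springs back. Springs differ only in stiffness, which does not show: pressed with 4 N the softest of the three sinks about 15 mm, the next about 5.5 mm, the stiffest about 2 mm (each starts to move at about 0.7 N; the softest bottoms out at about 5 N)
- pad_c (a joint): how far the pad of mount_c is pressed down, m: 0 at rest to 0.020 bottomed
- tag_c_top (a point): centre of the top of the tag of mount_c: a white plastic T-shaped tab, cap 16 mm (x) x 30 mm (y) and 5 mm thick, its top 53 mm above the bench when up and 40 mm when fully down, in a black guide whose top is 32 mm above the bench. It slides straight down under about 3 N and stays where it is left
- tag_c (a joint): how far the tag of mount_c is pushed down, m: 0 up to 0.013 fully down
- driver: blue screwdriver, 142x12x12 mm, lying between the left and middle mounts; a bystander, loose. Origin: centre of its underside
- stick: black usb stick, 52x18x8 mm, lying between the middle and right mounts; a bystander, loose. Origin: centre of its underside
- tub: small round tub, 47 mm across, 29 mm high, behind the mounts; a bystander, loose. Origin: centre of its underside
- tape: roll of masking tape lying flat, 92 mm across, 19 mm high, behind the mounts; a bystander, loose. Origin: centre of its underside
- bottle: white bottle, 65 mm across, 124 mm high, behind the right mount; a bystander, loose. Origin: centre of its underside

How it is judged:
By the outcome, as a careful person would: the job done as asked, in the order asked, and still so for the second after the job is handed in, with the robot touching nothing.
It also fails if it takes over 51 s, if anything falls off the work surface, if the arm or the gripper's body presses on something with over 40 N, if the wrist force passes 120 N, or if a joint passes its speed limit or range.

## Robot

A 7-joint arm with a two-finger parallel gripper is mounted at the origin on a cart in front of the work surface, level with it; the furniture and walls round the work are solid. World frame = base frame: x ahead of the robot, y to its left, z up, the work surface at z = 0. Lengths are in m, angles in rad, forces in N, time in s.
With the tool pointing down it reaches from about 0.4 to 0.85 m from the base axis. Payload 6.9 kg.
Tool frame: the origin (TCP) lies midway between the tips of the shut fingers; the grasp point (between the pads) lies behind it (ctrl.pinch_z is the z of the grasp point in the tool frame, in m); z points along the fingers, y is the direction in which the jaws open and shut (so a half turn about z gives the same grasp; the last joint's range is limited). The gripper opens to 85 mm and grips with 20 to 120 N. Pads are 22 mm wide; open, the fingers measure 114 mm over their backs; the gripper's body (76 mm by 85 mm) begins 54 mm behind the grasp point. The pads swing forward as they close: fully open they stand 13 mm farther back than shut.
Start: joints at [1.427, 0.507, -0.238, 1.5, 0.126, 1.149, -0.155], TCP at [0.154, -0.606, 0.231] pointing down, gripper open.
Joint ranges: [-3.08, 3.08], [-0.24, 2.05], [-1.43, 1.35], [0, 2.5], [-1.52, 4.66], [0.17, 1.96], [-2.89, 2.89]. Speed limits (rad/s): [2.39, 2.39, 3.14, 3.14, 3.14, 3.14, 3.14].

## Interface

Orientations are given as a unit quaternion [w, x, y, z].
In Python, from station import ctrl, get_state, vision, ticket, models gives the robot as it stands. Calls block until the motion is done:
- ctrl.movep(position, orientation): joint-space move of the TCP to a pose.
- ctrl.movel(position, frame=None, max_speed=0.15): straight line of the TCP; frame=None keeps the orientation; max_speed is the mean speed in m/s.
- ctrl.set_joints(angles): joint-space move.
- ctrl.ungrasp() and ctrl.close_gripper(force=None): open the fingers fully, or close them until they stop; force is the grip in N (None keeps the last).
- ctrl.pause(seconds).
- ctrl.ik(position, orientation): joint angles nearest the present ones, or None.
- get_state(): the state.
- vision.grab_frame(name): name is "scene" or "top"; returns (picture, depth): 400x640x3 uint8, blue, green, red; 400x640 float32, m along the optical axis (not along the pixel's ray), 0 where there is no reading.
- vision.camera_info(name): a dict with "mtx" (3x3 intrinsics, pixels), "dist_coeffs" ([k1, k2, p1, p2, k3] as OpenCV has them; the pictures are not rectified), "R" (3x3) and "t" (3): a world point X has camera coordinates R X + t. Camera axes: x right, y down, z forward; pixel columns grow to the right and rows downward; lengths in m; the calibration is good to about 2 mm. A picture is of the moment at which its call begins. camera_info takes no time and is no camera call.
A pose or a line that the arm cannot do raises ctrl.Unreachable and nothing moves.
- ticket.close_job(): hands the job in, once; it reports no verdict.
Trained networks look in the newest picture that a camera, given by its name, has taken for a name from the list of things; names that differ only in an ending like _2 or _b are one class to them, and where a whole thing is asked for, a point or a joint stands for the part that bears it (a point fixed in the world has none). Each returns a list of dicts, best first, with "p" (0 to 1); they miss things now and then, are a little off and sometimes report something else, mostly with a low value. They report only what shows in the picture. A call takes as long as a camera call.
- models.recognise(camera, target): "point" ([column, row] in pixels, amid what is visible of it).
- models.masks_of(camera, target): "mask" (400x640 bool, what is visible of it) and "point" ([column, row] in pixels, amid what is visible of it).
The state is a dict: "time": time; "qpos": joint angles; "qd": joint speeds; "tau": joint torques, N m; "tcp_pos": TCP position; "eef_rot": TCP orientation; "contact_force": force on the tool from outside, world axes, zero at the start; "wrist_torque": the same for the moment, N m; "width": finger opening in m.
Only numpy, scipy, OpenCV 4.12 (cv2) and the standard library are available. Lean on these libraries where they do the work, as an engineer would, in place of code of your own. Each camera call takes 0.05 s, during which the arm holds its last target.

## Working session

There is one attempt and no reset: what is moved stays moved. The work goes in short steps, each a Python script; the robot and the scene stay as the last script left them, time stands still between calls to the robot, and variables do not carry over. Pictures are saved under pics/ and viewed, and the job is handed in when it is done.

```bash
mkdir -p pics; ls
cat > a.py <<'E'
from station import ctrl, get_state, vision, ticket, models
import cv2, numpy as np
s=get_state(); print(s['time'],s['tcp_pos'],s['eef_rot'],s['contact_force'],s['width'],ctrl.pinch_z)
for n in ("scene","top"):
    im,d=vision.grab_frame(n); cv2.imwrite(f"pics/{n}0.png",im); np.save(f"{n}0.npy",d)
    c=vision.camera_info(n); print(n,c['mtx'].tolist() if hasattr(c['mtx'],'tolist') else c['mtx'],c['dist_coeffs'],np.array(c['R']).round(3).tolist(),c['t'])
E
python3 a.py
```

```text
pics
0.0 [ 0.15367107 -0.60531316  0.23044556] [-8.47796200e-04  9.92270710e-01  1.24089066e-01 -1.54425156e-04] [ 0.43733277 -0.1493067   0.79391384] 0.08529262934240843 -0.0187
scene [[436.5286768755449, 0.0, 328.05703886892115], [0.0, 436.5286768755449, 205.94577119634764], [0.0, 0.0, 1.0]] [-0.02956121  0.          0.          0.          0.        ] [[-0.915, -0.403, -0.007], [-0.213, 0.498, -0.841], [0.342, -0.768, -0.541]] [0.52923949 0.18898221 0.80082602]
top [[434.1697980576867, 0.0, 316.1888826404403], [0.0, 434.1697980576867, 197.1563718083304], [0.0, 0.0, 1.0]] [-0.08897962  0.          0.          0.          0.        ] [[0.019, -1.0, 0.013], [-0.99, -0.021, -0.139], [0.139, -0.01, -0.99]] [-0.01346654  0.61107486  1.12020231]
```

View pics/scene0.png

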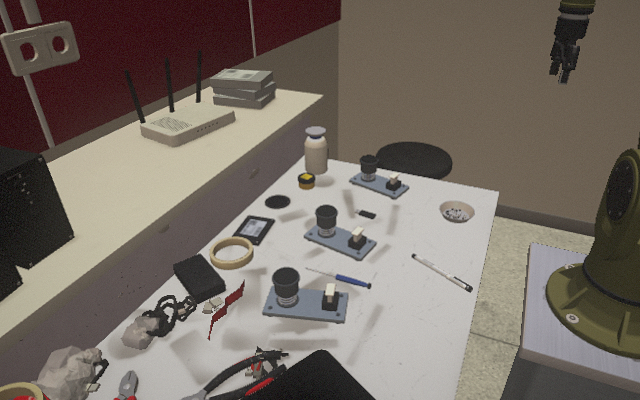

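View pics/top0.png

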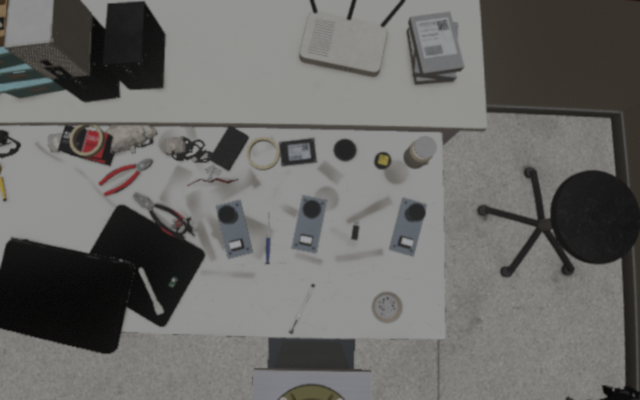

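The top view shows three grey mounts: left near (235,228), middle (310,223) and right (408,227). Each has a dark pad (rows 208-213) and a white tag (rows 238-245). Next I measure them.

```bash
cat > geo.py <<'E'
import cv2, numpy as np
from station import vision
def ray(cam,px,z):
    c=vision.camera_info(cam); R=np.array(c['R']);t=np.array(c['t'])
    u=cv2.undistortPoints(np.array([[px]],float),np.array(c['mtx']),np.array(c['dist_coeffs']))[0,0]
    d=R.T@np.array([u[0],u[1],1]); o=-R.T@t
    return o+d*(z-o[2])/d[2]
def proj(cam,X):
    c=vision.camera_info(cam)
    r=cv2.Rodrigues(np.array(c['R']))[0]
    return cv2.projectPoints(np.array(X,float).reshape(-1,3),r,np.array(c['t'],float),np.array(c['mtx']),np.array(c['dist_coeffs']))[0][:,0]
E
cat > b.py <<'E'
from geo import *
from station import models
for cam in ("top","scene"):
    vision.grab_frame(cam)
    for n,z in (("pad_a_top",.076),("tag_a_top",.053)):
        for r in models.recognise(cam,n): print(cam,n,r['p'],np.round(r['point'],1),ray(cam,r['point'],z).round(4))
    for r in models.masks_of(cam,"mount_a"):
        m=r['mask']; print(cam,'mount',r['p'],np.round(r['point'],1),m.sum(),ray(cam,r['point'],.014).round(4), np.argwhere(m).min(0),np.argwhere(m).max(0))
im=cv2.imread("pics/top0.png")
cv2.imwrite("pics/crop.png",cv2.resize(im[190:270,205:440],None,fx=3.4,fy=3.4,interpolation=cv2.INTER_CUBIC))
im=cv2.imread("pics/scene0.png")
cv2.imwrite("pics/crop2.png",cv2.resize(im[145:335,250:420],None,fx=3.1,fy=3.1,interpolation=cv2.INTER_CUBIC))
E
python3 b.py
```

```text
top pad_a_top 0.81 [225.3 212.7] [0.5609 0.2339 0.076 ]
top tag_a_top 0.63 [232.1 245.4] [0.4776 0.2167 0.053 ]
top tag_a_top 0.32 [314.1 209.8] [0.5759 0.0038 0.053 ]
top tag_a_top 0.17 [308.2 221.9] [0.5435 0.0187 0.053 ]
top mount 0.66 [231.8 230.1] 1440 [0.52   0.2263 0.014 ] [200 216] [257 252]
top mount 0.65 [308. 220.] 1451 [0.5519 0.0196 0.014 ] [195 292] [253 326]
top mount 0.59 [408.  228.6] 1389 [ 0.5336 -0.2545  0.014 ] [198 389] [255 425]
scene pad_a_top 0.84 [288.7 280.2] [0.5459 0.2426 0.076 ]
scene pad_a_top 0.56 [333.4 237.5] [0.523  0.0981 0.076 ]
scene pad_a_top 0.44 [391.8 177.4] [ 0.4879 -0.1826  0.076 ]
scene tag_a_top 0.46 [330.6 291.7] [0.4771 0.2178 0.053 ]
scene mount 0.98 [334.3 236.8] 2020 [0.5547 0.0191 0.014 ] [204 303] [261 376]
scene mount 0.91 [378. 181.] 1133 [ 0.5446 -0.2581  0.014 ] [155 352] [198 406]
```

View pics/crop.png

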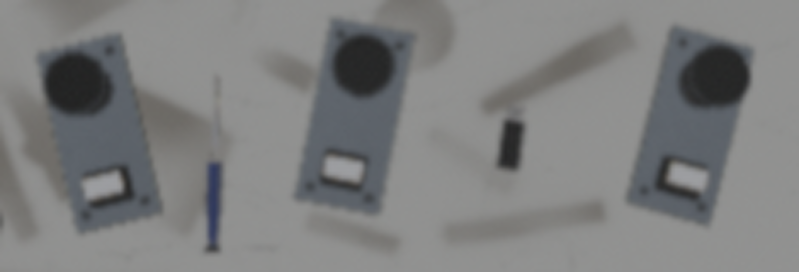

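View pics/crop2.png

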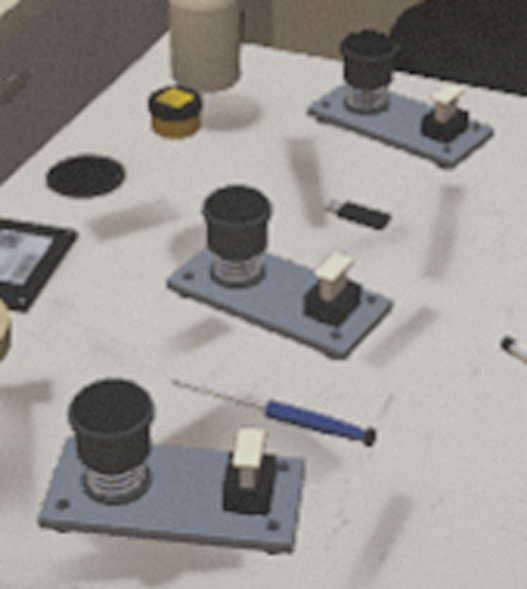

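```bash
cat > c.py <<'E'
from geo import *
im=cv2.imread("pics/top0.png")
S=3.4
P=lambda x,y:((x+.5)/S-.5+205,(y+.5)/S-.5+190)
pads=dict(L=(74,82),M=(363,65),R=(721,76))
tags=dict(L=(103,186),M=(344,168),R=(687,176))
corn=dict(L=[(38,53),(121,36),(161,213),(80,232)],M=[(332,18),(414,36),(380,212),(295,196)],R=[(672,27),(753,49),(709,224),(627,202)])
g=im.astype(int)
for k in "LMR":
    p=ray("top",P(*pads[k]),.076); 
    # refine tag: bright pixels near
    tx,ty=P(*tags[k]); x0,y0=int(tx)-8,int(ty)-7
    w=g[y0:y0+15,x0:x0+18].min(2).astype(float); W=np.clip(w-115,0,60)
    m=np.zeros_like(W); m[3:12,2:16]=1
    yy,xx=np.mgrid[0:15,0:18]; W*=m
    tr=(x0+(W*xx).sum()/W.sum(), y0+(W*yy).sum()/W.sum())
    t=ray("top",P(*tags[k]),.053); t2=ray("top",tr,.053)
    c=[ray("top",P(*q),.014) for q in corn[k]]; o=np.mean(c,0)
    ax=(c[0]+c[1]-c[2]-c[3])/2; u=ax/np.linalg.norm(ax)
    print(k,'pad',p.round(4),'tag',t.round(4),t2.round(4),'o',o.round(4),'len',np.linalg.norm(ax).round(4),'yaw',np.degrees(np.arctan2(u[1],u[0])).round(1))
    d=(p-t)[:2]; print('  pad-tag',np.linalg.norm(d).round(4),'yaw',np.degrees(np.arctan2(d[1],d[0])).round(1),'base->pad',(o+.035*u)[:2].round(4),'base->tag',(o-.045*u)[:2].round(4))
    # check in scene
    print('  scene proj',proj("scene",[p,t]).round(1).tolist())
E
python3 c.py
```

```text
L pad [0.5582 0.2309 0.076 ] tag [0.4805 0.2093 0.053 ] [0.481  0.2102 0.053 ] o [0.5239 0.2205 0.014 ] len 0.1471 yaw 15.4
  pad-tag 0.0807 yaw 15.5 base->pad [0.5576 0.2299] base->tag [0.4805 0.2086]
  scene proj [[285.7, 274.1], [330.8, 288.1]]
M pad [0.5759 0.0109 0.076 ] tag [0.4983 0.0239 0.053 ] [0.498  0.0247 0.053 ] o [0.5427 0.0162 0.014 ] len 0.1449 yaw -10.1
  pad-tag 0.0787 yaw -9.5 base->pad [0.5771 0.0101] base->tag [0.4984 0.0241]
  scene proj [[326.8, 209.5], [357.9, 229.6]]
R pad [ 0.5729 -0.2639  0.076 ] tag [ 0.497 -0.242  0.053] [ 0.4967 -0.243   0.053 ] o [ 0.5398 -0.2538  0.014 ] len 0.1467 yaw -14.7
  pad-tag 0.0791 yaw -16.1 base->pad [ 0.5736 -0.2628] base->tag [ 0.4963 -0.2424]
  scene proj [[369.8, 157.6], [394.4, 174.2]]
```

```bash
cat > geo2.py <<'E'
from geo import *
from station import ctrl,get_state
PAD=dict(L=(.558,.2305),M=(.5763,.0106),R=(.5732,-.2634))
TAG=dict(L=(.4807,.2095),M=(.4982,.0243),R=(.4967,-.2424))
YAW=dict(L=15.5,M=-9.8,R=-15.4)
def q(k):
    a=np.radians(YAW[k])/2; return [0,np.cos(a),np.sin(a),0]
def F(n=8,dt=.01):
    v=[]
    for _ in range(n):
        v.append(get_state()['contact_force']); ctrl.pause(dt)
    return np.mean(v,0),np.std(v,0)
def st(m=''):
    s=get_state(); print(m,round(s['time'],2),np.round(s['tcp_pos'],4),np.round(s['contact_force'],2),round(s['width'],4))
E
cat > d.py <<'E'
from geo2 import *
for k in "LMR": print(k,ctrl.ik([*PAD[k],.1],q(k)),ctrl.ik([*TAG[k],.05],q(k)))
st(); ctrl.close_gripper(20); st('closed')
ctrl.movep([*PAD['L'],.13],q('L')); st('L'); 
ctrl.movel([*PAD['L'],.086],max_speed=.1); st('low'); print(F()); st()
im,_=vision.grab_frame("scene"); cv2.imwrite("pics/s1.png",cv2.resize(im[200:340,220:400],None,fx=4,fy=4))
E
python3 d.py
```

```text
L [-0.03305732  0.67039014 -0.66269683  1.72365982  0.49990081  0.923051
 -2.20053093] [-0.09248668  0.62540359 -0.55877293  1.98153682  0.51759324  0.67802623
 -2.27928856]
M [ 0.20149407  0.58808952 -0.41077641  1.80012808  0.30873864  0.81695895
 -2.1029299 ] [ 0.12150391  0.56298587 -0.32387919  2.04922905  0.31698367  0.57629312
 -2.1653708 ]
R [ 0.50626487  0.63725857 -0.1894039   1.65119859  0.14745228  0.86712917
 -1.58199401] [ 0.52913638  0.60879251 -0.18311944  1.91026682  0.17579114  0.63783295
 -1.60295425]
 0.5 [ 0.1539 -0.6057  0.2313] [ 0.07 -0.33  0.22] 0.0858
closed 1.27 [ 0.1539 -0.6058  0.2313] [-0.64 -0.23  0.52] 0.0003
L 4.53 [0.5585 0.2295 0.13  ] [0.31 0.51 0.01] 0.0003
low 5.12 [0.558  0.2307 0.086 ] [ 1.32 -0.04  0.04] -0.0002
(array([0.28815194, 0.09343267, 0.32861128]), array([0.49202826, 0.18462493, 0.45316944]))
 5.19 [0.5583 0.2309 0.0865] [-0.06  0.33 -0.56] -0.0001
```

View pics/s1.png

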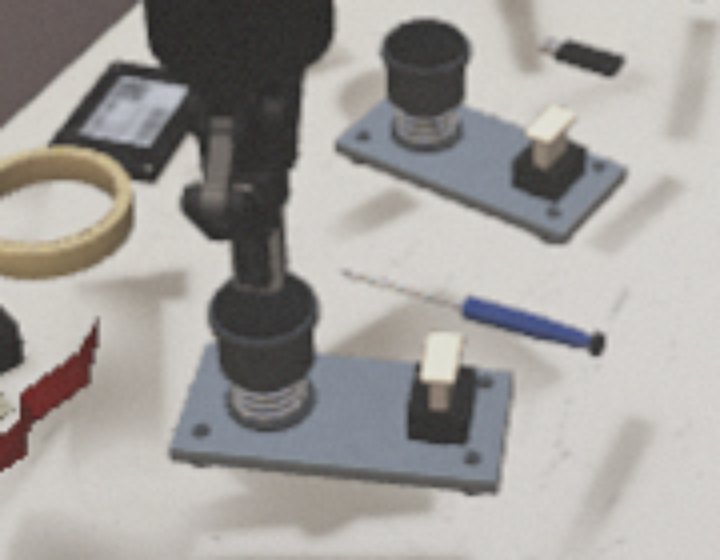

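The shut fingers are centred above the left pad. In the 4x crop the pad is near (263,300), and nothing has been touched yet. Next I press with 1 mm steps.

```bash
cat > press.py <<'E'
from geo2 import *
import sys
def press(k):
    b,_=F(20); x,y=PAD[k]; z=.079; log=[]
    while z>.062:
        ctrl.movel([x,y,z],max_speed=.03); f,_=F(14); p=get_state()['tcp_pos']
        fz=f[2]-b[2]; log.append((round(z*1000,1),round(p[2]*1000,1),round(fz,2)))
        if fz>3.4: break
        z-=.001 if (z>.0725 or fz>1.8) else .002
    f,_=F(20); p=get_state()['tcp_pos']
    print(k,log,'final z',p[2].round(4),'F',(f-b).round(2))
    ctrl.movel([x,y,.088],max_speed=.08); f,_=F(14); print('after',(f-b).round(2)); st()
k=sys.argv[1]
if k!='L':
    pv={'M':'L','R':'M'}[k]
    ctrl.movel([*PAD[pv],.13],max_speed=.15)
    ctrl.movep([*PAD[k],.13],q(k)); ctrl.movel([*PAD[k],.086],max_speed=.1); ctrl.pause(.1); st('at')
press(k)
E
python3 press.py L
```

```text
L [(79.0, np.float64(79.0), np.float64(0.32)), (78.0, np.float64(78.0), np.float64(0.06)), (77.0, np.float64(77.0), np.float64(-0.12)), (76.0, np.float64(76.1), np.float64(0.82)), (75.0, np.float64(75.1), np.float64(2.4)), (74.0, np.float64(74.1), np.float64(3.77))] final z 0.0741 F [0.1  0.2  3.88]
after [ 0.1   0.02 -0.36]
 8.35 [0.5578 0.2302 0.0878] [-0.68  0.37  0.  ] 0.0003
```

Left is the stiff type: about 2 mm at 3.9 N. Next is the middle.

```bash
python3 press.py M
```

```text
at 10.36 [0.5768 0.0111 0.0867] [0.76 0.45 0.32] -0.0002
M [(79.0, np.float64(79.0), np.float64(-0.03)), (78.0, np.float64(78.0), np.float64(-0.05)), (77.0, np.float64(77.0), np.float64(-0.24)), (76.0, np.float64(76.1), np.float64(0.61)), (75.0, np.float64(75.1), np.float64(1.01)), (74.0, np.float64(74.0), np.float64(0.92)), (73.0, np.float64(73.0), np.float64(1.26)), (72.0, np.float64(72.0), np.float64(1.52)), (70.0, np.float64(70.0), np.float64(1.92)), (69.0, np.float64(69.0), np.float64(2.36)), (68.0, np.float64(68.0), np.float64(2.05)), (67.0, np.float64(67.0), np.float64(2.55)), (66.0, np.float64(66.0), np.float64(3.08)), (65.0, np.float64(65.0), np.float64(3.06)), (64.0, np.float64(64.0), np.float64(3.55))] final z 0.064 F [0.15 0.18 3.24]
after [ 0.07  0.08 -0.08]
 16.89 [0.5759 0.0103 0.0877] [-0.17 -0.38 -0.09] -0.0003
```

Middle is soft: about 12 mm at 3.4 N. Next is the right.

```bash
python3 press.py R
```

```text
at 19.08 [ 0.5738 -0.2632  0.0868] [ 0.66 -0.58 -0.85] -0.0002
R [(79.0, np.float64(79.0), np.float64(-0.03)), (78.0, np.float64(78.0), np.float64(0.14)), (77.0, np.float64(77.0), np.float64(0.26)), (76.0, np.float64(76.1), np.float64(0.75)), (75.0, np.float64(75.1), np.float64(1.47)), (74.0, np.float64(74.1), np.float64(2.01)), (73.0, np.float64(73.1), np.float64(2.67)), (72.0, np.float64(72.1), np.float64(3.26)), (71.0, np.float64(71.1), np.float64(3.96))] final z 0.0711 F [ 1.22 -0.4   3.86]
after [-0.12 -0.   -0.04]
 23.33 [ 0.5727 -0.2634  0.0877] [-0.38  0.32 -0.26] -0.0002
```

The middle mount is clearly the softest. The right one is the medium spring, about 5 mm at 3.9 N. I go to the middle tag, take a look, then press.

```bash
cat > e.py <<'E'
from geo2 import *
ctrl.movel([*PAD['R'],.13],max_speed=.15)
ctrl.movep([*TAG['M'],.12],q('M')); ctrl.movel([*TAG['M'],.062],max_speed=.1); ctrl.pause(.1); st('at')
im,_=vision.grab_frame("scene"); cv2.imwrite("pics/s2.png",cv2.resize(im[145:335,250:420],None,fx=3.1,fy=3.1))
E
python3 e.py
```

```text
at 25.74 [0.4987 0.0244 0.0626] [ 0.04 -0.1  -0.26] -0.0002
```

View pics/s2.png

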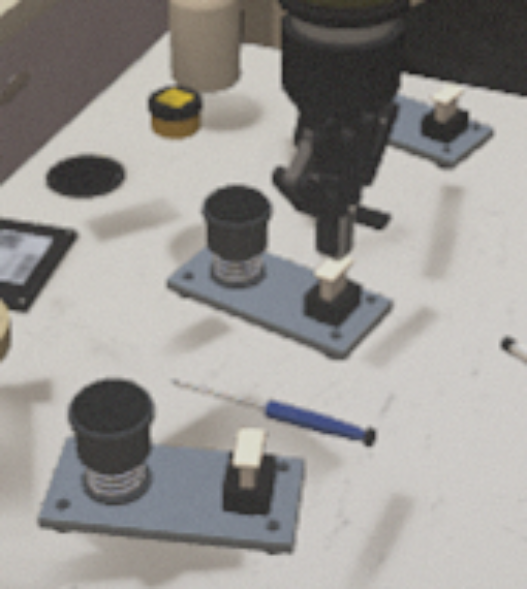

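The fingertips are just above the middle tag, near (333,250) in the crop. The mounts have not moved. Now I press it down.

```bash
cat > f.py <<'E'
from geo2 import *
b,_=F(20); x,y=TAG['M']
for z in (.055,.052,.049,.046,.044,.042,.041,.040,.0395,.039,.0385,.038,.0375,.037):
    ctrl.movel([x,y,z],max_speed=.04); f,_=F(10); p=get_state()['tcp_pos']; fz=f[2]-b[2]
    print(z,p[2].round(4),(f-b).round(2))
    if fz>9: break
ctrl.movel([x,y,.13],max_speed=.12); st()
ctrl.movel([x-.05,y,.25],max_speed=.2); st()
for n in ("scene","top"):
    im,_=vision.grab_frame(n)
    c=im[145:335,250:420] if n=="scene" else im[190:270,205:440]
    cv2.imwrite(f"pics/{n}3.png",cv2.resize(c,None,fx=3.1,fy=3.1,interpolation=cv2.INTER_CUBIC))
E
python3 f.py
```

```text
0.055 0.0549 [ 0.37  0.3  -0.1 ]
0.052 0.0519 [0.18 0.59 0.2 ]
0.049 0.0489 [ 0.04  0.3  -0.22]
0.046 0.0459 [-0.18  0.12  0.04]
0.044 0.0439 [ 0.41  0.36 -0.07]
0.042 0.0419 [-0.18  0.23 -0.23]
0.041 0.041 [0.28 0.2  0.16]
0.04 0.0401 [-0.64 -0.03  3.35]
0.0395 0.04 [-2.2   0.08  9.18]
 29.93 [0.4978 0.024  0.1294] [-0.2   0.05 -0.48] 0.0002
 30.73 [0.448  0.0239 0.2491] [ 0.45  0.09 -0.21] -0.0002
```

View pics/scene3.png

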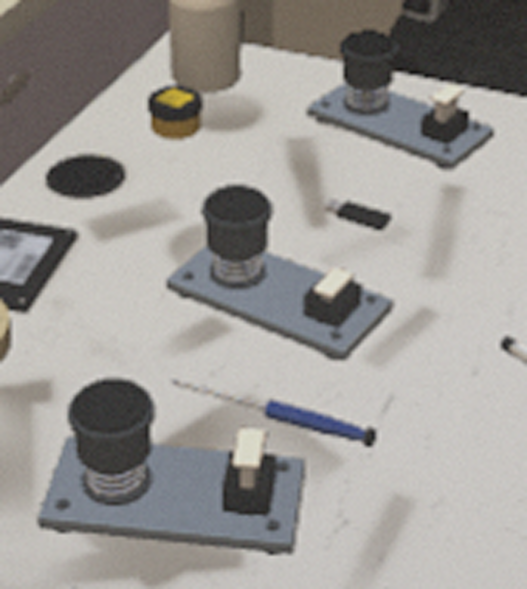

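View pics/top3.png

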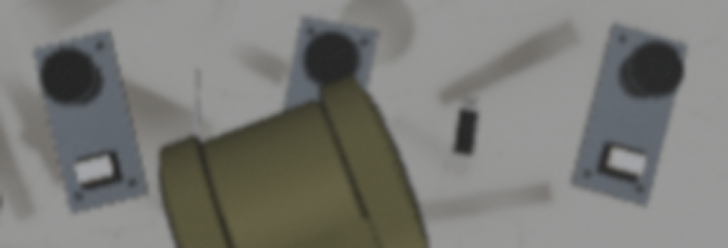

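The middle tag has dropped, its cap near (335,284) in the crop, and the left and right tags are still up. The hard stop came at z = 40.0 mm, which is fully down. Handing in.

```bash
python3 -c "
from station import ticket,get_state
ticket.close_job(); print(get_state()['time'])"
```

```text
the job is handed in; nothing more can be done
the job is handed in; nothing more can be done
```

I pressed the three pads in order from left to right, found the middle mount to be the softest, and pushed its tag fully down. The job was handed in at about 31 s.

| Mount | Force | Pad sank |
|---|---|---|
| Left | about 3.9 N | about 2 mm (stiffest) |
| Middle | about 3.4 N | about 12 mm (softest) |
| Right | about 3.9 N | about 5 mm |

- **Tag:** the middle tag met a firm stop at z = 40.0 mm, where the force rose to about 9 N. That matches the height given for fully down. The sensor read close to zero while the tag was sliding, not the roughly 3 N stated. The readings were taken between steps with the arm holding still, so they would not have caught the sliding force.
- **Final pictures:** the side view shows the middle tag down, the other two tags up, and nothing visibly moved. In the top view the arm hid the middle tag and the screwdriver's handle, so those were only checked in the side view. No checks failed.

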